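# Click the spice jar into the jar rack

### The job

Put the loose slim spice jar away in the empty bay of the wooden jar rack: stand it upright in front of the bay, slide it in along the worktop from the open front (do not lower it in from above), and push it gently past the sprung ball until it is home against the springy pad of the back stop and the ball has clicked out behind it, then let go. The ball and stop are set at a different depth each time, so go by feel: never press the jar against the rack with more than 18 N, and leave the salt shaker, the squat jar and the mug where they are.

Things in the scene. Friction and masses are not known exactly. Their poses are not given: they have to be found in the camera images.
- jar_centre (a point): centre, half-way up, of the loose spice jar to be put away: slim upright round glass jar with label and red cap, 41 mm across, 105 mm tall, 0.11 kg; it stands on the worktop, so this point is 52 mm up. The cap is the top 20 mm. Its z axis points up; its yaw means nothing.
- spice_rack: wooden jar rack fixed on the worktop, 166 mm wide (y), 146 mm deep (x), walls 46 mm high, open in front and on top. Origin on the worktop under it; x points from the open front to the back (the way a jar is pushed in), y to the left seen from the front. Two floorless bays, 44 mm wide, centre lines at y = -43 mm (empty) and +43 mm (holds a fixed jar like the loose one, 105 mm tall).
- bay_mouth (a point): middle of the empty bay's front opening, 50 mm up, where its straight walls begin (x = -45 mm, y = -43 mm in the rack's frame, same axes); the walls' rounded ends reach 21 mm farther forward. Ball and back stop move together when their depth is set, which is not given: the jar's centre ends, clicked, anywhere from 43 to 75 mm behind this point. The ball is first met 20 to 26 mm before that.
- ball (a joint): travel (m) of the sprung steel ball, 16 mm across, 36 mm up, that stands 6 mm out of the empty bay's right-hand (-y) wall: 0 fully out, 0.002 to 0.0045 when the jar is half-way past it, under 0.0015 once out again behind the seated jar. Pushing the jar past it takes about 3 to 7 N.
- salt: bystander: salt shaker with grey domed cap, 44 mm across, 90 mm tall, origin at the centre of its underside.
- squat_jar: bystander: squat glass jar with red lid, about 67 mm across, 86 mm tall, origin at the centre of its underside.
- mug: bystander: white mug with a handle, 82 x 114 mm, 91 mm tall, origin at its underside.
- buffer (a joint): give (m) of the springy black pad (12 to 74 mm up) on the empty bay's back stop: 0 free, 0.003 fully pressed (4.5 N per mm, then hard). The jar meets it as the ball comes out behind it; home means pressed on to the pad by about 1 mm or more. A push stopped at 9 to 12 N always has the jar home; let go, it may settle back a millimetre or two.
Things that resemble listed ones, but are neither listed nor needed, are in the scene too. Leave any black look-alike of the part that bears jar_centre alone.

How it is judged:
By the outcome, as a careful person would: the job done as asked, in the order asked, and still so for the second after the job is handed in, with the robot touching nothing.
It also fails if it takes over 43 s, if anything falls off the work surface, if the arm or the gripper's body presses on something with over 40 N, if the wrist force passes 120 N, or if a joint passes its speed limit or range.

### The arm

A 6-joint arm with a two-finger parallel gripper is mounted at the origin on a cart in front of the work surface, level with it; the furniture and walls round the work are solid. World frame = base frame: x ahead of the robot, y to its left, z up, the work surface at z = 0. Lengths are in m, angles in rad, forces in N, time in s.
With the tool pointing down it reaches from about 0.35 to 0.975 m from the base axis. Payload 4.9 kg.
Tool frame: the origin (TCP) lies on the front face of the gripper's body, between the roots of the fingers; the fingertips stand ctrl.finger_overhang ahead of it and the grasp point (between the pads) lies 54 mm ahead of it (ctrl.finger_overhang is the distance from the TCP to the fingertips, in m); z points along the fingers, y is the line along which they close (so a half turn about z gives the same grasp; the last joint's range is limited). The gripper opens to 85 mm and grips with 20 to 120 N. Pads are 22 mm wide; open, the fingers measure 114 mm over their backs; the gripper's body (76 mm by 85 mm) begins 54 mm behind the grasp point. The pads swing forward as they close: fully open they stand 13 mm farther back than shut.
Start: joints at [-1.371, 0.053, 1.613, -0, 1.476, -0.119], TCP at [0.196, -0.593, 0.304] pointing down, gripper open.
Joint ranges: [-3.01, 3.01], [-1.01, 2.22], [0.06, 2.58], [-1.02, 4.17], [0.09, 2.62], [-3.14, 3.14]. Speed limits (rad/s): [2.57, 2.57, 3.14, 3.14, 3.14, 3.14].

### API

Orientations are given as a rotation vector (axis times angle).
In Python, from station import ctrl, vision gives the robot as it stands. The module is installed in compiled form; this text tells all that it offers.
- The arm moves only by the tool drive_tool, never from a script. Its argument "rows" is a list of rows, each a list of 2 entries, a list of its own where there are three numbers: the shift along the tool's x, y, z in m, then the turn about the tool's z in rad. A call has 1 to 10 rows; each row shifts and turns the commanded pose from where the row before left it, along the tool's axes as they then stand; what a row does not reach is not made up. A row lasts 1/10 s, in which the tool goes at most 50 mm and 8.59 degrees, less where a joint would pass 70% of its speed; a pose out of reach is approached as far as the arm can. A call with a gripper value outside its range is refused whole. "jaw" is the closure, from 0 (fully open) to 1 (shut), set as the call begins (left out, the last holds). The fingers move at their own pace and stop on an object; "grip_force" is the grip in N (left out, the last holds). Time passes only in rows, so rows that do not move let the fingers close. It gives the time, the measured TCP pose, the force, the opening and the grip force at its end, in the units of the state.
- ctrl.get_obs(): the state, without advancing time (a new reading comes with each control period).
- vision.get_image(name): name is "scene" or "top"; returns a dict with "image" (400x640x3 uint8, blue, green, red), "vertical_fov" (degrees; the focal length in pixels is half the picture's height over the tangent of half this angle, whatever the lens; pixels are square), "cx", "cy" (the principal point, pixels), "R" (3x3) and "t" (3): a world point X has camera coordinates R X + t. Camera axes: x right, y down, z forward; pixel columns grow to the right and rows downward; lengths in m; the calibration is good to about 2 mm. A picture is of the moment at which its call begins. There is no depth.
- ctrl.finish_job(): hands the job in; it is judged then, once.
The state is a dict: "t": time; "q": joint angles; "dq": joint speeds; "effort": joint torques, N m; "tool_pos": TCP position; "tool_rot": TCP orientation; "contact_force": force on the tool from outside, world axes, zero at the start; "wrist_torque": the same for the moment, N m; "opening": finger opening in m; "grip_force": force on a finger pad.
Only numpy, scipy, OpenCV 4.12 (cv2) and the standard library are available. Lean on these libraries where they do the work, as an engineer would, in place of code of your own. Each camera call takes 0.05 s, during which the arm holds its last target. There are 200 camera calls.

## Working session

There is one attempt and no reset: what is moved stays moved. The work goes in short steps, Python scripts to look and compute and a tool call to move; the robot and the scene stay as the last step left them, time stands still between calls to the robot, and variables do not carry over. Pictures are saved under pics/ and viewed, at most 10 in all, crops included, and the job is handed in when it is done.

Besides the shell and the picture viewer there is one more tool, called after ">>>" by a JSON object that holds its "op" and its "data". drive_tool: Moves the arm, as the interface text tells. Its arguments: {"type":"object","properties":{"rows":{"type":"array","items":{"type":"array"}},"jaw":{"type":"number"},"grip_force":{"type":"number"}},"required":["rows"]}

```bash
mkdir -p pics
cat > h.py <<'E'
import numpy as np, cv2
from station import ctrl, vision
def get(n):
    d=vision.get_image(n); d['f']=200/np.tan(np.radians(d['vertical_fov'])/2); return d
def ray(d,u,v,z):
    R=np.array(d['R']);t=np.array(d['t']);c=-R.T@t
    r=R.T@np.array([(u-d['cx'])/d['f'],(v-d['cy'])/d['f'],1]); return c+r*(z-c[2])/r[2]
def proj(d,X):
    p=np.array(d['R'])@np.array(X)+np.array(d['t']); return d['f']*p[:2]/p[2]+[d['cx'],d['cy']]
E
python3 - <<'E'
from h import *
import pickle
for n in ['scene','top']:
    d=get(n); cv2.imwrite(f'pics/{n}0.png',d['image']); pickle.dump(d,open(n+'.pkl','wb'))
    print(n,d['f'],-np.array(d['R']).T@np.array(d['t']),np.round(d['R'],3).tolist(),d['cx'],d['cy'])
print(ctrl.get_obs(),ctrl.finger_overhang)
E
```

```text
scene 383.86161047923184 [0.12668271 0.69359188 0.42940215] [[-0.899, -0.438, -0.024], [-0.139, 0.335, -0.932], [0.416, -0.834, -0.362]] 316.17298430340463 194.42230956501436
top 516.3510281355318 [ 0.39323308 -0.1241778   1.19692187] [[0.007, -1.0, -0.013], [-0.994, -0.006, -0.113], [0.113, 0.014, -0.993]] 316.62281448422004 195.23931889214228
{'t': 0.1, 'q': array([-1.37102816e+00,  5.33189190e-02,  1.61417484e+00, -1.39710770e-05,
        1.47603072e+00, -1.19002169e-01]), 'dq': array([-0.00090257, -0.0016415 , -0.00260333, -0.00067058,  0.00041207,
        0.00035254]), 'effort': array([ 1.15082617e-04, -3.94904923e+01, -3.71362031e+01, -1.47293736e-04,
        3.94896080e-03, -3.46873410e-07]), 'tool_pos': array([ 0.19578264, -0.59307929,  0.30275759]), 'tool_rot': array([-3.09986755e+00, -4.98301745e-01,  1.44248268e-04]), 'contact_force': array([-0.34728492, -0.10568455, -0.13302677]), 'wrist_torque': array([-0.02411762,  0.00298774, -0.00276767]), 'grip_force': 0.0, 'opening': 0.08545771772976463} 0.0726
```

View pics/scene0.png

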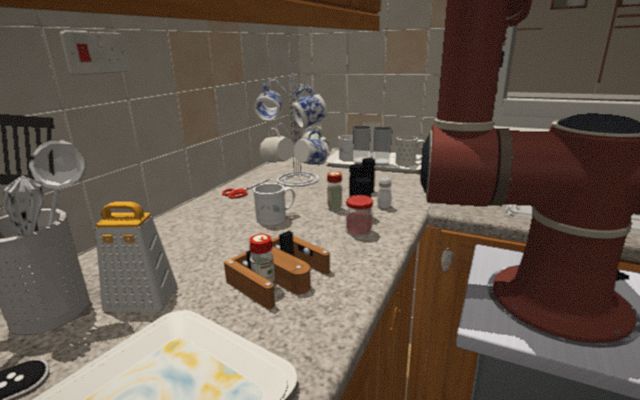

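View pics/top0.png

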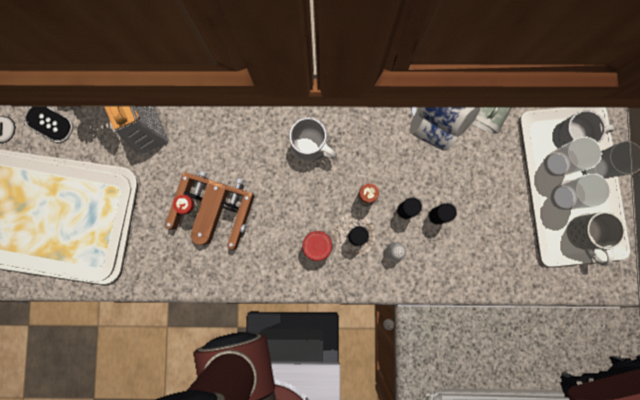

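The scene view shows the rack at (275,270) with its fixed jar, and the red-capped slim jar at (334,190) next to black look-alikes. In the top view the candidates are red-capped slim (369,193), black caps (409,208), (443,213), (358,236), the squat red lid (317,245) and salt (397,252). The one at (369,193) fits: slim, with a red cap. The other slim red one at (183,203) sits in the rack.

Run:
```python
from h import *
import pickle
T=pickle.load(open('top.pkl','rb'));S=pickle.load(open('scene.pkl','rb'))
a=cv2.resize(T['image'][160:260,155:265],None,fx=5,fy=5,interpolation=cv2.INTER_CUBIC)[:500,:550]
b=cv2.resize(S['image'][155:255,310:360],None,fx=5,fy=5,interpolation=cv2.INTER_CUBIC)
cv2.imwrite('pics/crop1.png',np.hstack([a,b]))
for n,d in (('top',T),('scene',S)):
    h=cv2.cvtColor(d['image'],cv2.COLOR_BGR2HSV)
    m=(((h[...,0]<6)|(h[...,0]>172))&(h[...,1]>150)&(h[...,2]>90)).astype(np.uint8)
    k,l,st,c=cv2.connectedComponentsWithStats(m)
    for i in range(1,k):
        if st[i,4]>40: print(n,st[i],c[i],ray(d,*c[i],0.105 if n=='top' else .095))
for uv,z in (((310,138),.09),((317,245),.086),((397,251),.088),((358,236),.1),((409,208),.1)): print(uv,ray(T,*uv,z))
```

```text
top [173 194  19  20 173] [182.47976879 204.03468208] [0.49715781 0.17685425 0.105     ]
top [303 232  29  29 516] [317.01550388 245.93023256] [ 0.41023769 -0.11057673  0.105     ]
scene [223 189  24   9 134] [235.03731343 192.76119403] [ 0.70234464 -0.01101013  0.095     ]
scene [347 195  25  12 241] [358.89626556 200.43153527] [ 0.40404345 -0.08095003  0.095     ]
scene [250 235  21  10  93] [260.21505376 240.92473118] [0.50335892 0.17565613 0.095     ]
(310, 138) [ 0.64517466 -0.09341258  0.09      ]
(317, 245) [ 0.41251662 -0.11029298  0.086     ]
(397, 251) [ 0.40092064 -0.28090387  0.088     ]
(358, 236) [ 0.43183605 -0.19713797  0.1       ]
(409, 208) [ 0.49197169 -0.30564211  0.1       ]
```

View pics/crop1.png

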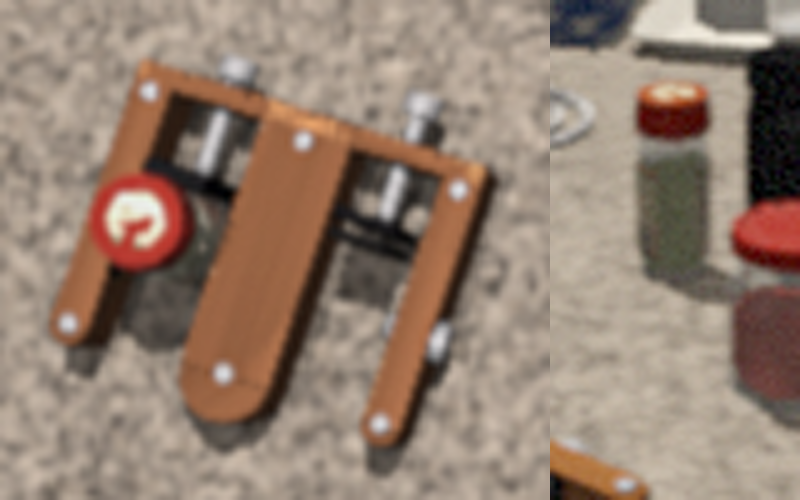

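The crop shows the rack's six wall screws, with the empty bay on the right. Its ball is at crop (388,320) and its pad at (378,235). The slim jar is confirmed as red cap, clear glass and green contents.

Run:
```python
from h import *
import pickle
T=pickle.load(open('top.pkl','rb'));S=pickle.load(open('scene.pkl','rb'))
P={k:ray(T,155+u/5-.4,160+v/5-.4,.046) for k,(u,v) in dict(LB=(149,91),LF=(67,323),CB=(303,141),CF=(223,373),RB=(458,189),RF=(380,424),ball=(388,320),pad=(372,240)).items()}
for k in P: print(k,P[k])
ds=[P[a+'B']-P[a+'F'] for a in 'LCR']; print([ (np.linalg.norm(d),np.arctan2(d[1],d[0])) for d in ds])
for a in 'FB':
    d=P['L'+a]-P['R'+a]; print(np.linalg.norm(d),np.arctan2(-d[0],d[1]))
yaw=np.mean([np.arctan2(d[1],d[0]) for d in ds]); ex=np.array([np.cos(yaw),np.sin(yaw),0]);ey=np.array([-ex[1],ex[0],0])
for k in P: print(k,P[k]@ex,P[k]@ey)
# jar: top image and scene
h=cv2.cvtColor(T['image'],cv2.COLOR_BGR2HSV)
for n,d,(x0,x1,y0,y1) in (('top',T,(352,388,176,212)),('scene',S,(322,346,165,185))):
    h=cv2.cvtColor(d['image'],cv2.COLOR_BGR2HSV)[y0:y1,x0:x1]
    m=(((h[...,0]<12)|(h[...,0]>170))&(h[...,1]>130)&(h[...,2]>60)).astype(np.uint8)
    c=max(cv2.findContours(m,0,2)[0],key=cv2.contourArea)
    print(n,cv2.boundingRect(c),cv2.minEnclosingCircle(c))
    (u,v),r=cv2.minEnclosingCircle(c); print(u+x0,v+y0,ray(d,u+x0,v+y0,.105))
    if n=='top': J=ray(d,u+x0,v+y0,.1)
for z in (.105,.0): print(proj(S,[J[0],J[1],z]))
```

```text
LB [0.56234338 0.19094552 0.046     ]
LF [0.45726356 0.22397631 0.046     ]
CB [0.53994015 0.1204844  0.046     ]
CF [0.43539804 0.15321016 0.046     ]
RB [0.51857764 0.05001608 0.046     ]
RF [0.41322296 0.08240826 0.046     ]
ball [0.45951481 0.08002796 0.046     ]
pad [0.49535174 0.08813993 0.046     ]
[(np.float64(0.1101490042284583), np.float64(-0.30456028596987417)), (np.float64(0.10954464403557289), np.float64(-0.3033758803736045)), (np.float64(0.11022187574905908), np.float64(-0.2982852408731636))]
0.1482602019400814 -0.3016010525665049
0.14756878941988225 -0.30110807643129966
LB 0.4800749312055934 0.3495973824617754
LF 0.3699262674806049 0.3498712658681976
CB 0.47964831905699445 0.2756616537895856
CF 0.3701037678827886 0.2758042894167988
RB 0.48021744219637297 0.20202866185518123
RF 0.3699963574645977 0.20161108049563084
ball 0.41490032935729637 0.21311042130422173
pad 0.44670130041130496 0.23151660997632856
top (7, 8, 19, 19) ((16.302326202392578, 16.825580596923828), 9.562912940979004)
368.3023262023926 192.82558059692383 [ 0.52340629 -0.21887806  0.105     ]
scene (6, 7, 13, 11) ((12.0, 11.5), 6.946321964263916)
334.0 176.5 [ 0.51401578 -0.19051252  0.105     ]
[334.86006458 172.92936205]
[335.09341882 208.3936344 ]
```

```bash
cat >> h.py <<'E'
from scipy.spatial.transform import Rotation as Ro
YAW=-0.302; ex=np.array([np.cos(YAW),np.sin(YAW),0]); ey=np.array([-ex[1],ex[0],0])
def st():
    o=ctrl.get_obs(); M=Ro.from_rotvec(o['tool_rot']).as_matrix(); return o,M
def to(p):
    o,M=st(); e=(np.arctan2(*(M[:2,1][::-1]))-np.arctan2(ey[1],ey[0])+np.pi/2)%np.pi-np.pi/2
    print('t',o['t'],'pos',o['tool_pos'].round(4),'tooly-ey',e.round(4),'z',M[:,2].round(3),'q6',o['q'][5].round(3),'F',o['contact_force'].round(1))
    print('sw',(o['tool_pos']@ex).round(4),(o['tool_pos']@ey).round(4),'M',M.round(3).tolist())
    print('shift',(M.T@(np.array(p)-o['tool_pos'])).round(4), 'after align', (M@Ro.from_euler('z',e).as_matrix()).T@(np.array(p)-o['tool_pos']))
E
python3 -c "
from h import *
to([.523,-.219,.24])"
```

```text
t 0.1 pos [ 0.1958 -0.5931  0.3028] tooly-ey 0.6208 z [-0.     0.002 -1.   ] q6 -0.119 F [-0.3 -0.1 -0.1]
sw 0.3633 -0.508 M [[0.95, 0.313, -0.0], [0.313, -0.95, 0.002], [0.0, -0.002, -1.0]]
shift [ 0.428  -0.2526  0.0633] after align [ 0.20120541 -0.45436782  0.06333482]
```

>>> {"op": "drive_tool", "data": {"rows": [[[0, 0, 0], 0.124], [[0, 0, 0], 0.124], [[0, 0, 0], 0.124], [[0, 0, 0], 0.124], [[0, 0, 0], 0.125], [[0.017, -0.038, 0], 0], [[0.017, -0.038, 0], 0], [[0.017, -0.038, 0], 0], [[0.017, -0.038, 0], 0], [[0.017, -0.038, 0], 0]], "jaw": 0, "grip_force": 40}}

```text
t: 1.1
tool_pos: [0.3343, -0.4358, 0.3033]
tool_rot: [-3.105, 0.473, 0.001]
contact_force: [-0.1, 0.1, 0.4]
opening: 0.0854
grip_force: 0.0
```

>>> {"op": "drive_tool", "data": {"rows": [[[0.017, -0.038, 0.005], 0], [[0.017, -0.038, 0.01], 0], [[0.017, -0.038, 0.01], 0], [[0.017, -0.038, 0.01], 0], [[0.017, -0.038, 0.01], 0], [[0.017, -0.038, 0.01], 0], [[0.014, -0.036, 0.008], 0], [[0, 0, 0], 0], [[0, 0, 0], 0]]}}

```text
t: 2.0
tool_pos: [0.5229, -0.2191, 0.24]
tool_rot: [-3.106, 0.47, 0.003]
contact_force: [0.1, -0.8, 0.3]
opening: 0.0857
grip_force: 0.0
```

Run:
```python
from h import *
to([.523,-.219,.125])
S=get('scene');T=get('top')
a=cv2.resize(S['image'][110:260,260:410],None,fx=2.6,fy=2.6); b=cv2.resize(T['image'][120:270,290:440],None,fx=2.6,fy=2.6)
cv2.imwrite('pics/near.png',np.hstack([a,b]))
```

```text
t 2.0 pos [ 0.5229 -0.2191  0.24  ] tooly-ey 0.0017 z [-0.002  0.    -1.   ] q6 1.343 F [ 0.1 -0.8  0.3]
sw 0.5644 -0.0536 M [[0.955, -0.296, -0.002], [-0.296, -0.955, 0.0], [-0.002, 0.0, -1.0]]
shift [ 3.00e-04 -1.00e-04  1.15e-01] after align [ 2.65746701e-04 -8.69961381e-05  1.15034799e-01]
```

View pics/near.png

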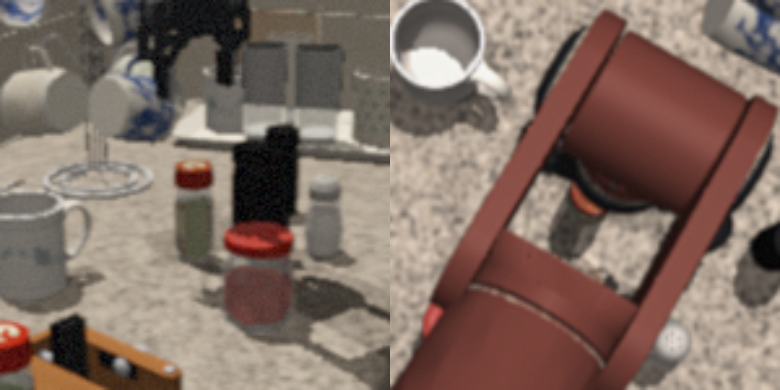

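Gripper hangs above the jar: scene crop fingers at (145,75) and (225,65), red cap at (194,170), surroundings clear. Descending and gripping.

>>> {"op": "drive_tool", "data": {"rows": [[[0, 0, 0.03], 0], [[0, 0, 0.03], 0], [[0, 0, 0.025], 0], [[0, 0, 0.02], 0], [[0, 0, 0.01], 0], [[0, 0, 0], 0], [[0, 0, 0], 0]]}}

```text
t: 2.8
tool_pos: [0.5232, -0.2207, 0.127]
tool_rot: [3.105, -0.474, 0.002]
contact_force: [0.1, 0.2, 0.5]
opening: 0.0853
grip_force: 0.0
```

>>> {"op": "drive_tool", "data": {"rows": [[[0, 0, 0], 0], [[0, 0, 0], 0], [[0, 0, 0], 0], [[0, 0, 0], 0], [[0, 0, 0], 0], [[0, 0, 0], 0], [[0, 0, 0], 0], [[0, 0, 0], 0]], "jaw": 1, "grip_force": 40}}

```text
t: 3.6
tool_pos: [0.5235, -0.2198, 0.1268]
tool_rot: [-3.106, 0.473, -0.002]
contact_force: [1.1, 2.0, 5.3]
opening: 0.0405
grip_force: 39.8
```

>>> {"op": "drive_tool", "data": {"rows": [[[0, 0, -0.02], 0], [[0, 0, -0.03], 0], [[0, 0, -0.03], 0], [[0, 0, -0.03], 0], [[0, 0, -0.02], 0], [[0, 0, 0], 0]]}}

```text
t: 4.2
tool_pos: [0.5239, -0.2208, 0.259]
tool_rot: [3.103, -0.472, 0.008]
contact_force: [0.2, -0.4, -1.1]
opening: 0.04
grip_force: 40.1
```

>>> {"op": "drive_tool", "data": {"rows": [[[-0.02, -0.022, 0], 0], [[-0.027, -0.031, 0], 0], [[-0.027, -0.031, 0], 0], [[-0.027, -0.031, 0], 0], [[-0.027, -0.031, 0], 0], [[-0.027, -0.031, 0], 0], [[-0.027, -0.031, 0], 0], [[-0.027, -0.031, 0], 0], [[-0.026, -0.031, 0], 0], [[-0.015, -0.017, 0], 0]]}}

```text
t: 5.2
tool_pos: [0.3676, 0.1302, 0.2533]
tool_rot: [3.105, -0.47, -0.005]
contact_force: [-0.1, -0.3, -1.2]
opening: 0.0404
grip_force: 40.2
```

>>> {"op": "drive_tool", "data": {"rows": [[[0, 0, 0], 0], [[0, 0, 0], 0], [[0, 0, 0], 0]]}}

```text
t: 5.5
tool_pos: [0.3696, 0.1278, 0.2548]
tool_rot: [3.105, -0.474, -0.002]
contact_force: [0.1, -0.9, -1.2]
opening: 0.0405
grip_force: 40.3
```

Run:
```python
from h import *
p=.315*ex+.2327*ey; p[2]=.127
to(p)
S=get('scene');T=get('top')
a=cv2.resize(S['image'][150:320,200:380],None,fx=2.2,fy=2.2); b=cv2.resize(T['image'][150:320,155:335],None,fx=2.2,fy=2.2)
cv2.imwrite('pics/front.png',np.hstack([a,b]))
```

```text
t 5.5 pos [0.3696 0.1278 0.2548] tooly-ey -0.0012 z [-0.002 -0.001 -1.   ] q6 2.016 F [ 0.1 -0.9 -1.2]
sw 0.3149 0.232 M [[0.954, -0.299, -0.002], [-0.299, -0.954, -0.001], [-0.001, 0.001, -1.0]]
shift [ 0.0003 -0.0009  0.1278] after align [ 0.00031391 -0.00088175  0.12780766]
```

View pics/front.png

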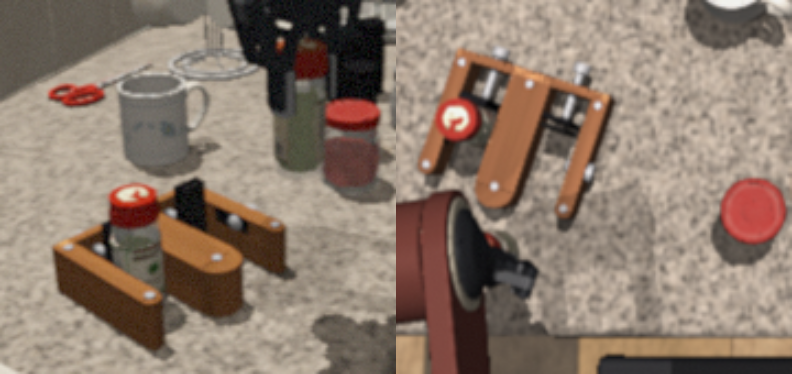

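The jar hangs upright in the gripper (scene crop (300,110)), in front of and clear of the rack. Lowering it.

>>> {"op": "drive_tool", "data": {"rows": [[[0, -0.001, 0.03], 0], [[0, 0, 0.03], 0], [[0, 0, 0.03], 0], [[0, 0, 0.02], 0], [[0, 0, 0.012], 0], [[0, 0, 0], 0], [[0, 0, 0], 0]]}}

```text
t: 6.3
tool_pos: [0.3706, 0.1293, 0.1347]
tool_rot: [-3.105, 0.474, -0.002]
contact_force: [-0.8, -0.1, -0.6]
opening: 0.0404
grip_force: 40.2
```

>>> {"op": "drive_tool", "data": {"rows": [[[0, 0, 0.002], 0], [[0, 0, 0.002], 0], [[0, 0, 0], 0], [[0, 0, 0], 0]]}}

```text
t: 6.7
tool_pos: [0.3701, 0.1295, 0.1303]
tool_rot: [-3.106, 0.473, -0.001]
contact_force: [0.6, -0.5, -0.6]
opening: 0.0403
grip_force: 40.3
```

Run:
```python
from h import *
p=.315*ex+.2327*ey; p[2]=.127
to(p)
S=get('scene')
cv2.imwrite('pics/front2.png',cv2.resize(S['image'][150:320,200:380],None,fx=3,fy=3))
```

```text
t 6.7 pos [0.3701 0.1295 0.1303] tooly-ey -0.0 z [ 0.001  0.    -1.   ] q6 2.019 F [ 0.6 -0.5 -0.6]
sw 0.3148 0.2338 M [[0.955, -0.297, 0.001], [-0.297, -0.955, 0.0], [0.001, -0.0, -1.0]]
shift [0.0002 0.0011 0.0033] after align [0.00015847 0.00105796 0.00326241]
```

View pics/front2.png

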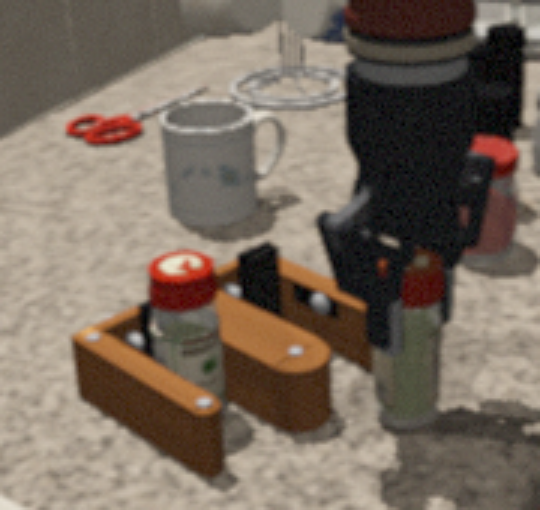

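The jar is upright in front of the bay (crop (408,340)), its base just above the worktop. I'll lower it until it touches.

>>> {"op": "drive_tool", "data": {"rows": [[[0, 0, 0.001], 0], [[0, 0, 0.001], 0], [[0, 0, 0], 0], [[0, 0, 0], 0]]}}

```text
t: 7.15
tool_pos: [0.3699, 0.1295, 0.1278]
tool_rot: [3.106, -0.473, -0.0]
contact_force: [-0.0, -0.2, -0.4]
opening: 0.0404
grip_force: 40.3
```

>>> {"op": "drive_tool", "data": {"rows": [[[0, 0, 0.001], 0], [[0, 0, 0], 0], [[0, 0, 0], 0], [[0, 0, 0], 0]]}}

```text
t: 7.55
tool_pos: [0.37, 0.1295, 0.1269]
tool_rot: [-3.106, 0.473, -0.0]
contact_force: [-0.1, 0.1, -1.0]
opening: 0.0407
grip_force: 40.4
```

Run:
```python
from h import *
P=[];F=[]
for i in range(6):
    get('top') ; o=ctrl.get_obs(); P.append(o['tool_pos']);F.append(o['contact_force'])
P=np.array(P); print(P@ex,P@ey,P[:,2],np.mean(F,0),np.std(F,0))
```

```text
[0.31471781 0.31473926 0.31471765 0.31474513 0.31472804 0.31474325] [0.23364865 0.23368122 0.23366181 0.23365957 0.23366188 0.23366419] [0.12692199 0.1269705  0.12692693 0.12696122 0.12695358 0.1269503 ] [ 0.24228261 -0.05412907 -0.96316233] [0.2961417  0.38601546 0.47967088]
```

>>> {"op": "drive_tool", "data": {"rows": [[[0, 0.001, 0.001], 0], [[0, 0, 0], 0], [[0, 0, 0], 0], [[0, 0, 0], 0]]}}

```text
t: 8.25
tool_pos: [0.3704, 0.129, 0.1269]
tool_rot: [-3.104, 0.473, -0.002]
contact_force: [-0.1, 4.1, 4.9]
opening: 0.0404
grip_force: 41.3
```

>>> {"op": "drive_tool", "data": {"rows": [[[0.002, 0, -0.0005], 0], [[0.005, 0, 0], 0], [[0.006, 0, 0], 0], [[0.006, 0, 0], 0], [[0.006, 0, 0], 0], [[0.005, 0, 0], 0], [[0, 0, 0], 0], [[0, 0, 0], 0]]}}

```text
t: 9.05
tool_pos: [0.3991, 0.1197, 0.1273]
tool_rot: [-3.105, 0.473, -0.002]
contact_force: [-0.8, 3.4, 6.3]
opening: 0.0405
grip_force: 39.4
```

Run:
```python
from h import *
to(.37*ex+.2327*ey+np.array([0,0,.127]))
o=ctrl.get_obs();print(o['contact_force']@ex,o['contact_force']@ey)
S=get('scene');T=get('top')
a=cv2.resize(S['image'][200:310,220:350],None,fx=3,fy=3); b=cv2.resize(T['image'][160:270,165:295],None,fx=3,fy=3)
cv2.imwrite('pics/mouth.png',np.hstack([a,b]))
```

```text
t 9.05 pos [0.3991 0.1197 0.1273] tooly-ey -0.0004 z [ 0.001  0.001 -1.   ] q6 1.985 F [-0.8  3.4  6.3]
sw 0.3454 0.233 M [[0.955, -0.298, 0.001], [-0.298, -0.955, 0.001], [0.001, -0.001, -1.0]]
shift [0.0246 0.0003 0.0003] after align [0.02461362 0.00031407 0.00030951]
-1.8006460421876533 3.015914103797575
```

View pics/mouth.png

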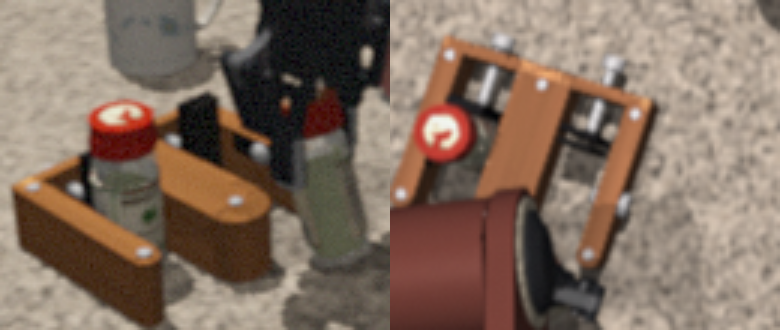

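The picture shows the jar leaning: cap at crop (322,115), base at (340,245). Its base dragged on the worktop and it pivoted in the pads. I'll set it upright again and regrip lower and firmer before entering the bay.

Run:
```python
from h import *
print(ctrl.finger_overhang)
S=get('scene')
for s in (.30,.31,.32,.33,.34,.35,.36): 
    print(s,proj(S,s*ex+.2327*ey).round(1),proj(S,s*ex+.2327*ey+[0,0,.1]).round(1))
im=S['image'][220:300,300:360]
h=cv2.cvtColor(im,cv2.COLOR_BGR2HSV)
m=((h[...,0]>25)&(h[...,0]<60)&(h[...,1]>60)).astype(np.uint8)
c=max(cv2.findContours(m,0,2)[0],key=cv2.contourArea);print('green',cv2.minAreaRect(c),cv2.boundingRect(c))
```

```text
0.0726
0.3 [343. 291.] [343.1 243.7]
0.31 [338.9 288.9] [338.8 241.9]
0.32 [334.9 286.8] [334.6 240.2]
0.33 [331.  284.8] [330.4 238.5]
0.34 [327.1 282.9] [326.3 236.8]
0.35 [323.3 280.9] [322.3 235.2]
0.36 [319.5 279. ] [318.4 233.6]
green ((27.96154022216797, 59.30769348144531), (5.269651889801025, 7.211102485656738), 33.6900634765625) (26, 56, 7, 8)
```

>>> {"op": "drive_tool", "data": {"rows": [[[-0.003, 0, 0], 0], [[-0.003, 0, 0], 0], [[-0.003, 0, 0], 0], [[0, 0, 0], 0], [[0, 0, 0], 0]]}}

```text
t: 9.7
tool_pos: [0.3908, 0.1219, 0.1276]
tool_rot: [3.105, -0.472, 0.006]
contact_force: [3.5, -1.4, 5.4]
opening: 0.0403
grip_force: 39.2
```

>>> {"op": "drive_tool", "data": {"rows": [[[0, 0, 0], 0], [[0, 0, 0], 0], [[0, 0, 0], 0], [[0, 0, 0], 0], [[0, 0, 0], 0], [[0, 0, 0], 0], [[0, 0, 0], 0], [[0, 0, 0], 0]], "jaw": 0.2}}

```text
t: 10.5
tool_pos: [0.3897, 0.1223, 0.1264]
tool_rot: [3.106, -0.473, 0.0]
contact_force: [0.0, -0.2, 0.6]
opening: 0.0679
grip_force: 0.0
```

Run:
```python
from h import *
to(.32*ex+.2327*ey+np.array([0,0,.118]))
S=get('scene');T=get('top')
a=cv2.resize(S['image'][210:310,280:380],None,fx=4,fy=4); b=cv2.resize(T['image'][200:300,190:290],None,fx=4,fy=4)
cv2.imwrite('pics/rel.png',np.hstack([a,b]))
```

```text
t 10.5 pos [0.3897 0.1223 0.1264] tooly-ey -0.0002 z [ 0. -0. -1.] q6 1.994 F [ 0.  -0.2  0.6]
sw 0.3357 0.2326 M [[0.955, -0.298, 0.0], [-0.298, -0.955, -0.0], [0.0, 0.0, -1.0]]
shift [-0.0157 -0.0001  0.0084] after align [-1.57251245e-02 -6.68580908e-05  8.44047087e-03]
```

View pics/rel.png

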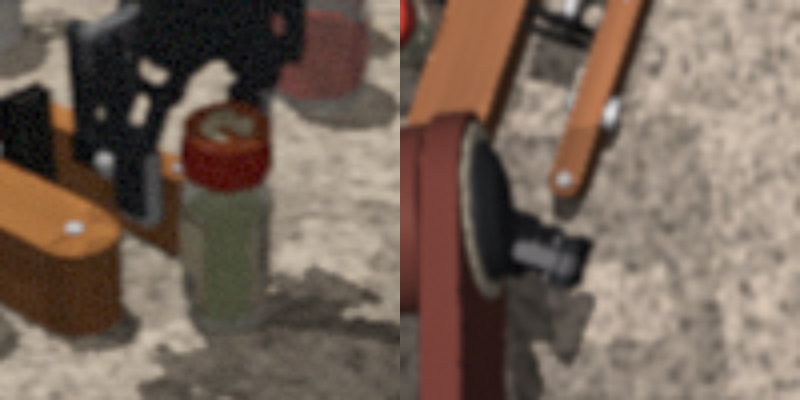

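The jar now stands upright (crop cap (226,123), base (226,325)). The fingers are about 20 mm ahead of it, so it slipped in the pads. I'll measure it and re-centre.

Run:
```python
from h import *
S=get('scene')
h=cv2.cvtColor(S['image'],cv2.COLOR_BGR2HSV)[225:265,320:352]
m=(((h[...,0]<10)|(h[...,0]>172))&(h[...,1]>150)&(h[...,2]>50)).astype(np.uint8)
c=max(cv2.findContours(m,0,2)[0],key=cv2.contourArea);x,y,w,hh=cv2.boundingRect(c);print(x+320,y+225,w,hh)
for uv,z in (((336.5,240.7),.105),((x+320+w/2-.5,240.7),.105),((336.5,285.5),0)):
    p=ray(S,*uv,z);print(p,p@ex,p@ey)
```

```text
325 236 21 19
[0.36704737 0.13600337 0.105     ] 0.30998458831573983 0.23901934336905065
[0.36949147 0.13706303 0.105     ] 0.3120028980322623 0.2407579946815408
[0.37370244 0.12171535 0.        ] 0.3205881625078137 0.22735736461912867
```

>>> {"op": "drive_tool", "data": {"rows": [[[-0.005, 0, 0], 0], [[-0.006, 0, 0], 0], [[-0.006, 0, 0], 0], [[-0.0045, 0, 0.002], 0], [[0, 0, 0.0025], 0], [[0, 0, 0], 0], [[0, 0, 0], 0]]}}

```text
t: 11.35
tool_pos: [0.3692, 0.1287, 0.1218]
tool_rot: [3.106, -0.473, -0.0]
contact_force: [0.3, -0.0, -0.0]
opening: 0.0686
grip_force: 0.0
```

>>> {"op": "drive_tool", "data": {"rows": [[[0, 0, 0], 0], [[0, 0, 0], 0], [[0, 0, 0], 0], [[0, 0, 0], 0], [[0, 0, 0], 0], [[0, 0, 0], 0], [[0, 0, 0], 0]], "jaw": 1, "grip_force": 90}}

```text
t: 12.05
tool_pos: [0.3695, 0.1287, 0.1223]
tool_rot: [-3.106, 0.473, -0.001]
contact_force: [-0.5, -1.7, 4.8]
opening: 0.0395
grip_force: 85.2
```

>>> {"op": "drive_tool", "data": {"rows": [[[0, 0, -0.001], 0], [[0, 0, 0], 0], [[0, 0, 0], 0]]}}

```text
t: 12.35
tool_pos: [0.3687, 0.1286, 0.1223]
tool_rot: [3.106, -0.473, -0.002]
contact_force: [-0.4, 0.7, -0.6]
opening: 0.0394
grip_force: 84.8
```

>>> {"op": "drive_tool", "data": {"rows": [[[0.002, 0, 0], 0], [[0.004, 0, 0], 0], [[0.004, 0, 0], 0], [[0.004, 0, 0], 0], [[0.004, 0, 0], 0], [[0.004, 0, 0], 0], [[0.004, 0, 0], 0], [[0.002, 0, 0], 0], [[0, 0, 0], 0], [[0, 0, 0], 0]]}}

```text
t: 13.35
tool_pos: [0.3959, 0.1203, 0.1229]
tool_rot: [-3.106, 0.473, 0.0]
contact_force: [0.2, -0.3, -0.7]
opening: 0.0395
grip_force: 84.9
```

```bash
cat >> h.py <<'E'
def rep():
    o,_=st(); F=o['contact_force']; print('t',o['t'],'s w z',(o['tool_pos']@ex).round(4),(o['tool_pos']@ey).round(4),o['tool_pos'][2].round(4),'F s w z',(F@ex).round(1),(F@ey).round(1),F[2].round(1))
E
python3 - <<'E'
from h import *
rep()
S=get('scene')
cv2.imwrite('pics/slide1.png',cv2.resize(S['image'][200:310,240:370],None,fx=4,fy=4))
E
```

```text
t 13.35 s w z 0.3421 0.2326 0.1229 F s w z 0.3 -0.3 -0.7
```

View pics/slide1.png

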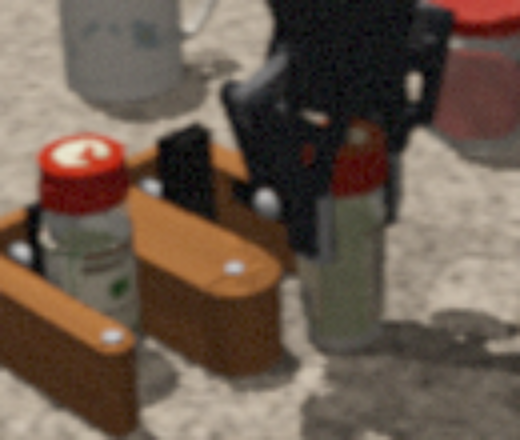

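Upright: the jar's right edge is at column 387 at the cap and 383 at the base (crop), and it is lined up with the bay mouth. Continuing by feel.

>>> {"op": "drive_tool", "data": {"rows": [[[0.003, 0, 0], 0], [[0.004, 0, 0], 0], [[0.004, 0, 0], 0], [[0.004, 0, 0], 0], [[0.003, 0, 0], 0], [[0, 0, 0], 0]]}}

```text
t: 14.0
tool_pos: [0.4133, 0.1154, 0.1228]
tool_rot: [-3.104, 0.474, 0.001]
contact_force: [-0.0, 3.3, -2.5]
opening: 0.0392
grip_force: 84.8
```

>>> {"op": "drive_tool", "data": {"rows": [[[0.003, 0, 0], 0], [[0.003, 0, 0], 0], [[0.003, 0, 0], 0], [[0.003, 0, 0], 0], [[0.003, 0, 0], 0], [[0, 0, 0], 0]]}}

```text
t: 14.6
tool_pos: [0.427, 0.1118, 0.1225]
tool_rot: [-3.102, 0.474, 0.003]
contact_force: [-0.8, 7.6, -2.6]
opening: 0.039
grip_force: 84.9
```

```bash
python3 -c "
from h import *
rep()"
```

```text
t 14.6 s w z 0.3744 0.2337 0.1225 F s w z -3.0 7.1 -2.6
```

>>> {"op": "drive_tool", "data": {"rows": [[[0, -0.001, 0], 0], [[0, -0.001, 0], 0], [[0, 0, 0], 0], [[0, 0, 0], 0]]}}

```text
t: 15.0
tool_pos: [0.4282, 0.1121, 0.1231]
tool_rot: [3.105, -0.473, 0.001]
contact_force: [-0.0, 0.3, -1.4]
opening: 0.0397
grip_force: 85.2
```

```bash
python3 -c "
from h import *
rep()"
```

```text
t 15.0 s w z 0.3755 0.2344 0.1231 F s w z -0.1 0.2 -1.4
```

>>> {"op": "drive_tool", "data": {"rows": [[[0.002, -0.0003, 0.0005], 0], [[0.002, 0, 0], 0], [[0.002, 0, 0], 0], [[0.002, 0, 0], 0], [[0.002, 0, 0], 0], [[0, 0, 0], 0]]}}

```text
t: 15.6
tool_pos: [0.4379, 0.1096, 0.1225]
tool_rot: [-3.106, 0.473, -0.0]
contact_force: [-0.4, 0.5, -1.3]
opening: 0.0391
grip_force: 85.2
```

```bash
python3 -c "
from h import *
rep()"
```

```text
t 15.6 s w z 0.3855 0.2349 0.1225 F s w z -0.5 0.4 -1.3
```

>>> {"op": "drive_tool", "data": {"rows": [[[0.002, 0, 0], 0], [[0.002, 0, 0], 0], [[0.002, 0, 0], 0], [[0, 0, 0], 0]]}}

```text
t: 16.0
tool_pos: [0.4437, 0.1079, 0.1225]
tool_rot: [-3.106, 0.473, -0.001]
contact_force: [-0.3, -0.7, -0.9]
opening: 0.0389
grip_force: 85.3
```

```bash
python3 -c "
from h import *
rep()"
```

```text
t 16.0 s w z 0.3915 0.235 0.1225 F s w z -0.0 -0.7 -0.9
```

>>> {"op": "drive_tool", "data": {"rows": [[[0.002, 0, 0], 0], [[0.002, 0, 0], 0], [[0.002, 0, 0], 0], [[0, 0, 0], 0]]}}

```text
t: 16.4
tool_pos: [0.4483, 0.1067, 0.1223]
tool_rot: [-3.104, 0.473, 0.006]
contact_force: [-4.1, 3.9, 3.0]
opening: 0.0396
grip_force: 85.6
```

>>> {"op": "drive_tool", "data": {"rows": [[[0.002, 0, 0], 0], [[0.002, 0, 0], 0], [[0, 0, 0], 0]]}}

```text
t: 16.7
tool_pos: [0.4522, 0.1059, 0.1222]
tool_rot: [-3.103, 0.473, 0.006]
contact_force: [-3.9, 4.5, 1.8]
opening: 0.039
grip_force: 85.6
```

```bash
python3 -c "
from h import *
rep()"
```

```text
t 16.7 s w z 0.4002 0.2356 0.1222 F s w z -5.1 3.2 1.8
```

Ball contact felt at s≈0.396 (5 N), so home should be near 0.416–0.422.

>>> {"op": "drive_tool", "data": {"rows": [[[0.002, 0, 0], 0], [[0.002, 0, 0], 0], [[0, 0, 0], 0]]}}

```text
t: 17.0
tool_pos: [0.4564, 0.1048, 0.1223]
tool_rot: [-3.103, 0.473, 0.003]
contact_force: [-2.0, 5.1, 0.3]
opening: 0.039
grip_force: 85.5
```

>>> {"op": "drive_tool", "data": {"rows": [[[0.002, 0, 0], 0], [[0.002, 0, 0], 0], [[0, 0, 0], 0]]}}

```text
t: 17.3
tool_pos: [0.4607, 0.1036, 0.1224]
tool_rot: [-3.103, 0.473, 0.0]
contact_force: [0.5, 4.2, -0.8]
opening: 0.0389
grip_force: 85.4
```

```bash
python3 -c "
from h import *
rep()"
```

```text
t 17.3 s w z 0.409 0.236 0.1224 F s w z -0.7 4.2 -0.8
```

>>> {"op": "drive_tool", "data": {"rows": [[[0.002, 0, 0], 0], [[0.002, 0, 0], 0], [[0, 0, 0], 0]]}}

```text
t: 17.6
tool_pos: [0.465, 0.1022, 0.1225]
tool_rot: [-3.103, 0.473, -0.003]
contact_force: [1.5, 4.8, -3.1]
opening: 0.0392
grip_force: 85.3
```

>>> {"op": "drive_tool", "data": {"rows": [[[0.0015, 0, 0], 0], [[0.0015, 0, 0], 0], [[0, 0, 0], 0]]}}

```text
t: 17.9
tool_pos: [0.4679, 0.1008, 0.1226]
tool_rot: [-3.104, 0.473, -0.003]
contact_force: [3.5, 3.7, -2.8]
opening: 0.0393
grip_force: 85.3
```

```bash
python3 -c "
from h import *
rep()"
```

```text
t 17.9 s w z 0.4168 0.2355 0.1226 F s w z 2.2 4.6 -2.8
```

Past the ball's crest, and it now pushes the jar forward. Next I feel for the pad.

>>> {"op": "drive_tool", "data": {"rows": [[[0.0015, 0, 0], 0], [[0.0015, 0, 0], 0], [[0, 0, 0], 0]]}}

```text
t: 18.2
tool_pos: [0.4705, 0.0997, 0.1225]
tool_rot: [-3.105, 0.473, -0.002]
contact_force: [2.4, 4.6, -2.3]
opening: 0.0398
grip_force: 85.3
```

```bash
python3 -c "
from h import *
rep()"
```

```text
t 18.2 s w z 0.4196 0.2351 0.1225 F s w z 0.9 5.1 -2.3
```

>>> {"op": "drive_tool", "data": {"rows": [[[0.001, 0, 0], 0], [[0.0005, 0, 0], 0], [[0, 0, 0], 0]]}}

```text
t: 18.5
tool_pos: [0.4712, 0.0995, 0.1224]
tool_rot: [-3.105, 0.473, 0.003]
contact_force: [-0.9, 5.3, -0.3]
opening: 0.0394
grip_force: 85.3
```

```bash
python3 -c "
from h import *
rep()"
```

```text
t 18.5 s w z 0.4203 0.2351 0.1224 F s w z -2.4 4.8 -0.3
```

>>> {"op": "drive_tool", "data": {"rows": [[[0.001, 0, 0], 0], [[0, 0, 0], 0], [[0, 0, 0], 0]]}}

```text
t: 18.8
tool_pos: [0.4718, 0.0993, 0.1224]
tool_rot: [-3.105, 0.473, 0.004]
contact_force: [-2.5, 6.3, 1.2]
opening: 0.0392
grip_force: 85.2
```

```bash
python3 -c "
from h import *
rep()"
```

```text
t 18.8 s w z 0.4209 0.2351 0.1224 F s w z -4.3 5.2 1.2
```

>>> {"op": "drive_tool", "data": {"rows": [[[0.0007, 0, 0], 0], [[0, 0, 0], 0], [[0, 0, 0], 0]]}}

```text
t: 19.1
tool_pos: [0.4722, 0.0991, 0.1223]
tool_rot: [-3.105, 0.473, 0.006]
contact_force: [-3.3, 6.4, 1.5]
opening: 0.0394
grip_force: 85.3
```

```bash
python3 -c "
from h import *
rep()"
```

```text
t 19.1 s w z 0.4213 0.2351 0.1223 F s w z -5.1 5.1 1.5
```

>>> {"op": "drive_tool", "data": {"rows": [[[0.001, 0, 0], 0], [[0, 0, 0], 0], [[0, 0, 0], 0]]}}

```text
t: 19.4
tool_pos: [0.4728, 0.099, 0.1223]
tool_rot: [-3.105, 0.473, 0.008]
contact_force: [-4.7, 6.2, 3.9]
opening: 0.0394
grip_force: 85.4
```

```bash
python3 -c "
from h import *
rep()"
```

```text
t 19.4 s w z 0.422 0.2351 0.1223 F s w z -6.3 4.5 3.9
```

>>> {"op": "drive_tool", "data": {"rows": [[[0.001, 0, 0], 0], [[0, 0, 0], 0], [[0, 0, 0], 0]]}}

```text
t: 19.7
tool_pos: [0.4733, 0.0988, 0.1223]
tool_rot: [-3.105, 0.473, 0.01]
contact_force: [-7.3, 7.5, 5.3]
opening: 0.0397
grip_force: 85.6
```

```bash
python3 -c "
from h import *
rep()"
```

```text
t 19.7 s w z 0.4225 0.2351 0.1223 F s w z -9.2 5.0 5.3
```

>>> {"op": "drive_tool", "data": {"rows": [[[0.0006, 0, 0], 0], [[0, 0, 0], 0], [[0, 0, 0], 0]]}}

```text
t: 20.0
tool_pos: [0.4735, 0.0987, 0.1222]
tool_rot: [-3.105, 0.473, 0.012]
contact_force: [-7.5, 7.2, 6.9]
opening: 0.039
grip_force: 85.7
```

```bash
python3 -c "
from h import *
rep()
for i in range(3): get('scene'); rep()"
```

```text
t 20.0 s w z 0.4227 0.2351 0.1222 F s w z -9.3 4.7 6.9
t 20.05 s w z 0.4227 0.2351 0.1222 F s w z -10.9 5.3 7.1
t 20.1 s w z 0.4227 0.2351 0.1222 F s w z -10.4 4.6 7.6
t 20.15 s w z 0.4227 0.2351 0.1222 F s w z -10.1 5.8 6.5
```

10.3 N steady at s=0.4227, with the pad pressed about 2.5 mm. Releasing now, then straight up.

>>> {"op": "drive_tool", "data": {"rows": [[[0, 0, 0], 0], [[0, 0, 0], 0], [[0, 0, 0], 0], [[0, 0, 0], 0], [[0, 0, 0], 0], [[0, 0, 0], 0]], "jaw": 0.25}}

```text
t: 20.75
tool_pos: [0.4757, 0.0977, 0.1224]
tool_rot: [3.105, -0.473, 0.0]
contact_force: [-0.7, -0.4, 0.4]
opening: 0.0642
grip_force: 0.0
```

>>> {"op": "drive_tool", "data": {"rows": [[[0, 0, -0.01], 0], [[0, 0, -0.02], 0], [[0, 0, -0.03], 0], [[0, 0, -0.03], 0], [[0, 0, -0.03], 0], [[0, 0, -0.03], 0], [[0, 0, 0], 0]]}}

```text
t: 21.45
tool_pos: [0.4778, 0.098, 0.2789]
tool_rot: [-3.104, 0.472, -0.016]
contact_force: [0.7, 0.3, -0.3]
opening: 0.0637
grip_force: 0.0
```

>>> {"op": "drive_tool", "data": {"rows": [[[-0.01, 0.03, 0], 0], [[-0.01, 0.04, 0], 0], [[-0.01, 0.04, 0], 0], [[-0.01, 0.04, 0], 0], [[-0.01, 0.04, 0], 0], [[-0.01, 0.04, 0], 0], [[-0.01, 0.03, 0], 0], [[0, 0, 0], 0]]}}

```text
t: 22.25
tool_pos: [0.3298, -0.1316, 0.2722]
tool_rot: [3.103, -0.482, -0.0]
contact_force: [-0.1, -0.4, 0.8]
opening: 0.0637
grip_force: 0.0
```

Run:
```python
from h import *
rep()
S=get('scene');T=get('top')
a=cv2.resize(S['image'][205:305,220:335],None,fx=3.4,fy=3.4); b=cv2.resize(T['image'][160:260,155:270],None,fx=3.4,fy=3.4,interpolation=cv2.INTER_CUBIC)
cv2.imwrite('pics/end.png',np.hstack([a,b]))
```

```text
t 22.25 s w z 0.354 -0.0276 0.2722 F s w z 0.1 -0.4 0.8
```

View pics/end.png

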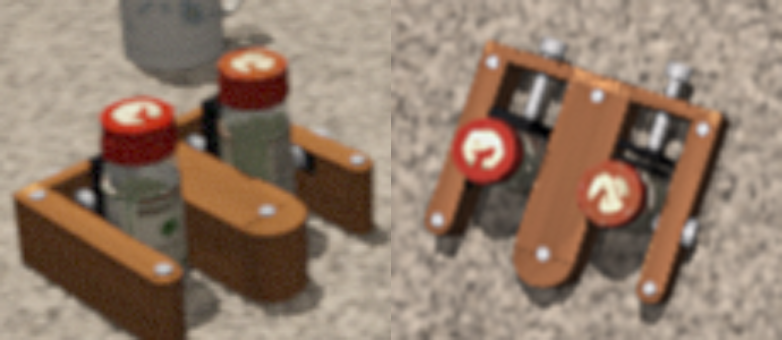

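Both jars stand upright in the rack: the loose one at top crop (610,193), the fixed one at (485,150). Checking its depth against the pad numerically.

Run:
```python
from h import *
T=get('top');S=get('scene')
for n,uv in (('loose',(155+219/3.4-.35,160+193/3.4-.35)),('fixed',(155+94/3.4-.35,160+150/3.4-.35))):
    p=ray(T,*uv,.105);print(n,p.round(4),(p@ex).round(4),(p@ey).round(4))
for n,uv in (('loose',(220+253/3.4-.35,205+63/3.4-.35)),('fixed',(220+138/3.4-.35,205+115/3.4-.35))):
    p=ray(S,*uv,.105);print('scene',n,p.round(4),(p@ex).round(4),(p@ey).round(4))
```

```text
loose [0.4712 0.0979 0.105 ] 0.4208 0.2336
fixed [0.4977 0.1773 0.105 ] 0.4225 0.3173
scene loose [0.472  0.1025 0.105 ] 0.4202 0.2382
scene fixed [0.4973 0.1832 0.105 ] 0.4203 0.3228
```

```bash
python3 -c "
from h import *
print(ctrl.finish_job())"
```

```text
the job is handed in; nothing more can be done
None
```

The spice jar is in the empty bay, upright against the pad and past the ball (final push about 10 N), and the job is handed in at about 22 s. It tipped in the grip once before reaching the bay, so I set it upright and regripped it. It slid in hovering under 1 mm above the worktop, and the click is inferred from the forces and its final depth.

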